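Seat the panel carrier and hold a spring clip open over its edge

TASK

Lower the panel carrier over the two locating pins of the nest until it rests flush, and let go of it. Then squeeze the handles of the larger of the two spring clips on the clip rail, take it off, and finish while holding it wide open astride the middle of the panel's top edge, upright and in line with the panel, one jaw hanging down on each side and nothing of the clip touching the panel. Leave the loose parts lying around where they are.

Things in the scene. Friction and masses are not known exactly. Their poses are not given: they have to be found in the camera images.
- nest: Fixed locating nest: a dark steel block 150 x 80 x 20 mm (x, y, z), origin at the centre of its underside, with two upright steel pins on its top at x = +47 and -47 mm, y = 0. Pins: diameter 8 mm, 20 mm tall (tips 40 mm above the nest's underside), the last 4 mm tapered.
- nest_top (a point): Centre of the nest's top face, midway between the feet of the pins; axes as the nest. The carrier's origin comes here when it is seated flush (either way round).
- carrier: Loose carrier, 0.25 kg: aluminium plate 120 x 60 x 8 mm (x, y, z) with two through holes, diameter 10 mm, at x = +47 and -47 mm, y = 0, and in its middle an upright white panel along x: 64 mm long, 8 mm thick (y), its top 70 mm above the underside; grip it across the 8 mm, above the 14 mm high foot strip. Origin: centre of the underside. Stands on the table. The same after a half turn.
- panel_edge (a point): Middle of the panel's top edge, 70 mm above the carrier's underside; axes as the carrier (x along the edge, y across the panel).
- rack: Fixed clip rail: a dark base plate 180 x 70 x 12 mm with an upright aluminium strip 170 mm long (along x), 4 mm thick, its top edge 62 mm above the underside. Two grey spring clips bite on the strip, 80 to 110 mm apart, the larger on either end. Origin at the centre of the underside.
- clip: The larger spring clip, 60 g, clothes-peg style: two grey levers on a steel hub, 94 mm tall, 26 mm wide along x. Origin: underside of the hub, which sits on the strip's top edge; x along the strip (pivot axis), y across the jaws, z up. Jaws hang below, handles flare up and out to 53 mm above the origin. Squeezing the handles opens the jaws; let go, it snaps shut. The same after a half turn.
- clip_grip (a point): Good place to squeeze the clip: midway between its handles, 36 mm above its origin. Handles measure 57 mm over the outside at the top when shut, 28 mm at the stop, their outer faces then upright and parallel from 16 to 56 mm above the origin. Each pushes back with about 3.5 N at first, 7 to 11 N at the stop, which is firm.
- clip_mouth (a point): Midway between the tips of the clip's jaws, 41 mm below the clip's origin; axes as the clip.
- clip_jaw (a joint): Opening angle of each jaw of the larger clip (both move alike): 0 = shut on the 4 mm strip, 0.30 = stop, fully squeezed (about 29 mm between the jaw tips); the gap grows by about 8.4 mm per 0.1 rad.
- small_clip: The smaller spring clip on the strip, the same shape at 0.6 of the size (57 mm tall, 16 mm wide along x), fixed there and not to be used. Origin at the underside of its hub, on the strip's top edge.
- bolt: Loose hexagon bolt, 24 mm head, standing on its head, 38 mm tall; bystander. Origin at its underside.
- bearing: Loose steel bearing ring, 36 mm across, 11 mm tall; bystander. Origin at its underside.
- block: Loose aluminium block 30 x 30 x 22 mm; bystander. Origin at its underside.
- jar: Loose plastic jar, 56 mm across, 60 mm tall; bystander. Origin at its underside.
- driver: Loose screwdriver lying on the table, behind the nest; bystander. Lies along its x axis.
Things that resemble listed ones, but are neither listed nor needed, are in the scene too. What is shaped like the carrier but turquoise is not meant.

How it is judged:
By the outcome, as a careful person would: the job done as asked, in the order asked, and still so for the second after the job is handed in, while the arm keeps its last pose, push and grip.
It also fails if it takes over 58 s, if anything falls off the work surface, if the arm or the gripper's body presses on something with over 40 N, if the wrist force passes 120 N, or if a joint passes its speed limit or range.

ROBOT

A 6-joint arm with a two-finger parallel gripper is mounted at the origin on the work surface. World frame = base frame: x ahead of the robot, y to its left, z up, the work surface at z = 0. Lengths are in m, angles in rad, forces in N, time in s.
With the tool pointing down it reaches from about 0.35 to 0.775 m from the base axis. Payload 7.3 kg.
Tool frame: the origin (TCP) lies on the centre line of the jaws, within the pads' length; the fingertips stand tip_reach ahead of it and the grasp point (between the pads) lies 6 mm ahead of it (tip_reach is the distance from the TCP to the fingertips, in m); x points along the fingers, y is the direction in which the jaws open and shut, and the axes are right-handed (so a half turn about x gives the same grasp; the last joint's range is limited). The gripper opens to 92 mm and grips with 3 to 60 N. Pads are 19 mm wide; open, the fingers measure 130 mm over their backs; the gripper's body (75 mm by 190 mm) begins 47 mm behind the grasp point.
Start: joints at [0.992, 0.342, 1.524, -0, 1.275, -0.146], TCP at [0.22, 0.477, 0.252] pointing down, gripper open.
Joint ranges: [-2.53, 2.53], [-0.77, 2.02], [0.04, 2.7], [-1, 4.14], [0.28, 2.66], [-3.11, 3.11]. Speed limits (rad/s): [2.57, 2.57, 3.14, 3.14, 3.14, 3.14].

INTERFACE

Orientations are given as [roll, pitch, yaw] about the fixed x, y, z axes, in that order (R = Rz(yaw) Ry(pitch) Rx(roll)).
In Python, from cell import observe, read_camera, get_calibration, hand_in, tip_reach gives the robot as it stands. The module is installed in compiled form; this text tells all that it offers.
- The arm moves only by the shell command python3 -m crank 'ROWS' [FORCE]. ROWS is JSON, a list of rows, each an object of numbers: "fingers": the opening, from -1 (shut) to 1 (fully open); "tx", "ty", "tz": the shift along the tool's x, y, z in units of 40 mm (1.0 is 40 mm); "roll": the turn about the tool's x in units of 10 degrees (1.0 is 10 degrees). In form: [{"fingers": .., "tx": .., "ty": .., "tz": .., "roll": ..}, ...]. A call has exactly 8 rows; each row is the pose to reach, as a shift and turn from the pose commanded when the call began, along the tool's axes at that moment; what a row does not reach only later rows make up. A row lasts 1/8 s, in which the tool goes at most 62.5 mm and 10.7 degrees, less where a joint would pass 70% of its speed; a pose out of reach is approached as far as the arm can. A call with a gripper value outside its range is refused whole. The fingers move at their own pace and stop on an object; FORCE is the grip in N (left out, the last holds). Time passes only in rows, so rows that repeat a pose let the fingers close, or fill a call up. It gives the time, the measured TCP pose, the force and the opening at its end, in the units of the state.
- observe(): the state, without advancing time (a new reading comes with each control period).
- read_camera(name): name is "scene" or "top"; returns (picture, depth): 480x640x3 uint8, red, green, blue; 480x640 float32, m along the optical axis (not along the pixel's ray), 0 where there is no reading.
- get_calibration(name): a dict with "vertical_fov" (degrees; the focal length in pixels is half the picture's height over the tangent of half this angle, whatever the lens; pixels are square), "cx", "cy" (the principal point, pixels), "pose" (4x4, takes a point from camera to world coordinates). Camera axes: x right, y down, z forward; pixel columns grow to the right and rows downward; lengths in m; the calibration is good to about 2 mm. A picture is of the moment at which its call begins. get_calibration takes no time and is no camera call.
- hand_in(): hands the job in, once; it reports no verdict.
The state is a dict: "time": time; "qpos": joint angles; "qvel": joint speeds; "joint_efforts": joint torques, N m; "tool_pos": TCP position; "tool_rot": TCP orientation; "contact_force": force on the tool from outside, world axes, zero at the start; "torque": the same for the moment, N m; "opening": finger opening in m.
Only numpy, scipy, OpenCV 4.12 (cv2) and the standard library are available. Lean on these libraries where they do the work, as an engineer would, in place of code of your own. Each camera call takes 0.05 s, during which the arm holds its last target. There are 200 camera calls.

## Working session

There is one attempt and no reset: what is moved stays moved. The work goes in short steps, Python scripts to look and compute and a shell command to move; the robot and the scene stay as the last step left them, time stands still between calls to the robot, and variables do not carry over. Pictures are saved under pics/ and viewed, about 8 in all and at most 12, crops included, and the job is handed in when it is done.

```bash
mkdir -p pics; cat > h.py <<'E'
import numpy as np,cv2
from cell import *
def cam(n):
    p,d=read_camera(n);c=get_calibration(n);return p,d,c
def world(d,c):
    f=240/np.tan(np.radians(c['vertical_fov'])/2);v,u=np.mgrid[:480,:640]
    P=np.stack([(u-c['cx'])/f*d,(v-c['cy'])/f*d,d],-1);T=np.array(c['pose'])
    return P@T[:3,:3].T+T[:3,3]
def save(n,p): cv2.imwrite('pics/'+n,p[...,::-1])
E
python3 - <<'E'
from h import *
print(observe(),tip_reach)
for n in('top','scene'):
    p,d,c=cam(n);save(n+'1.png',p);np.savez(n+'1.npz',p=p,d=d);print(n,c)
E
```

```text
{'time': 0.0, 'qpos': array([ 9.92009985e-01,  3.42729396e-01,  1.52505497e+00, -2.98560003e-05,
        1.27540219e+00, -1.46027600e-01]), 'qvel': array([ 0.0016568 , -0.00125522, -0.00032169,  0.00149277,  0.00056419,
        0.00028861]), 'joint_efforts': array([ 6.30788036e-04, -4.31246746e+01, -2.44210660e+01,  7.16690160e-02,
        5.60832547e-02, -1.24039111e-04]), 'tool_pos': array([0.2199588 , 0.47627264, 0.25102823]), 'tool_rot': array([-1.69891451,  1.56920216, -2.13166454]), 'contact_force': array([-1.02672573, -0.13949162,  0.17241314]), 'torque': array([ 0.01488177,  0.00651637, -0.00662473]), 'opening': 0.0916738329711714} 0.025
top {'vertical_fov': 53.8020092696977, 'cx': 317.4165931917671, 'cy': 239.62919173186245, 'pose': array([[-5.48322444e-02, -9.77201004e-01,  2.05113682e-01,
         2.77771113e-01],
       [-9.98495576e-01,  5.36435090e-02, -1.13559594e-02,
         6.37730061e-02],
       [ 9.40373279e-05, -2.05427777e-01, -9.78672274e-01,
         1.24943320e+00],
       [ 0.00000000e+00,  0.00000000e+00,  0.00000000e+00,
         1.00000000e+00]])}
scene {'vertical_fov': 46.95661986134421, 'cx': 319.5405099718017, 'cy': 241.6977576604086, 'pose': array([[ 0.55966194,  0.64619511, -0.51885488,  1.13172935],
       [ 0.82869591, -0.44125618,  0.34431974, -0.34025954],
       [-0.00645019, -0.62267557, -0.78245353,  1.01850997],
       [ 0.        ,  0.        ,  0.        ,  1.        ]])}
```

View pics/top1.png

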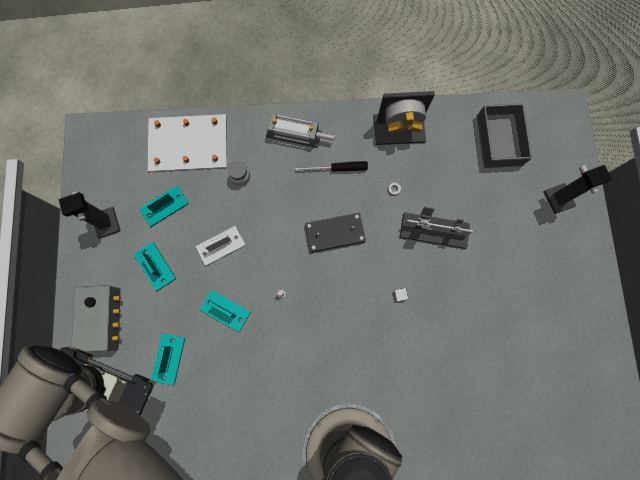

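View pics/scene1.png

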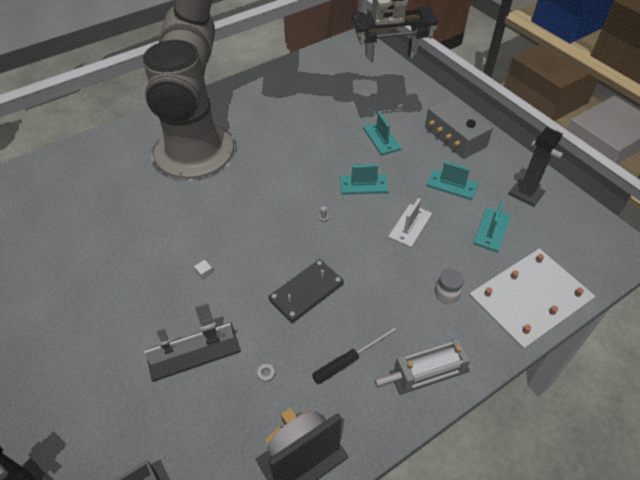

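Top view (picture 1): the white carrier is at about (220,246), the nest at (335,232), the rack at (435,230). The four turquoise look-alikes, at (164,206), (155,266), (225,311) and (168,360), are excluded by colour. Scene view (picture 2): carrier at (410,222), nest at (306,290). On the rail the larger clip appears to be the one at (207,322) and the smaller at (165,342). Next I measure and confirm with one crop.

```bash
python3 - <<'E'
from h import *
z=np.load('top1.npz');p,d=z['p'],z['d'];W=world(d,get_calibration('top'))
z2=np.load('scene1.npz');p2,d2=z2['p'],z2['d'];W2=world(d2,get_calibration('scene'))
def rect(P,n):
    r=cv2.minAreaRect((P[:,:2]*1000).astype(np.float32));print(n,len(P),np.round(r[0],1),np.round(r[1],1),round(r[2],1),'z',np.round(np.percentile(P[:,2],[5,50,95])*1000,1))
def roi(W,u0,u1,v0,v1,m=None):
    q=W[v0:v1,u0:u1].reshape(-1,3);return q
def sel(q,a,b): return q[(q[:,2]>a)&(q[:,2]<b)]
for nm,WW,R in(('top',W,dict(car=(190,250,222,270),nest=(300,370,208,256),rack=(392,480,202,252))),('scene',W2,dict(car=(386,436,194,250),nest=(264,348,256,324),rack=(140,245,298,384)))):
    print(nm,'table z',np.median(WW[280:300,330:360,2] if nm=='top' else WW[230:250,330:360,2]))
    q=roi(WW,*R['car']);rect(sel(q,.004,.013),'plate');rect(sel(q,.062,.078),'paneltop');rect(sel(q,.025,.078),'panel')
    q=roi(WW,*R['nest']);rect(sel(q,.013,.025),'nest')
    s=sel(q,.028,.05);print('pins',np.round(s*1000,0).tolist()[:30])
    q=roi(WW,*R['rack']);rect(sel(q,.006,.018),'base');rect(sel(q,.056,.067),'strip')
    s=sel(q,.07,.13);rect(s,'above');h=sel(q,.088,.13);rect(h,'high')
    s=s[s[:,1].argsort()];print(np.round(s[::max(1,len(s)//24)]*1000).tolist())
a=cv2.resize(p[195:255,390:480],None,fx=5,fy=5,interpolation=2);b=cv2.resize(p2[295:385,140:250],None,fx=4,fy=4,interpolation=2)
c=cv2.resize(p[220:272,190:250],None,fx=5,fy=5,interpolation=2)
O=np.zeros((670,760,3),np.uint8);O[:300,:450]=a;O[:260,460:760]=c;O[305:665,:440]=b;save('crop1.png',cv2.resize(O,(680,600)))
E
```

```text
top table z -0.00040716271192131614
plate 747 [537.8 315.3] [156.9 128.3] 86.8 z [ 4.4  7.6 11.5]
paneltop 92 [537.3 310.3] [ 8.8 62.6] 25.7 z [64.8 69.4 72.2]
panel 191 [537.1 309.8] [ 9.3 63.4] 24.3 z [28.5 60.2 72. ]
nest 1610 [555.2   1.3] [ 81.1 150.4] 8.2 z [15.2 19.2 23. ]
pins [[563.0, -43.0, 38.0], [562.0, -45.0, 43.0], [563.0, -41.0, 29.0], [560.0, -43.0, 40.0], [560.0, -45.0, 40.0], [561.0, -48.0, 37.0], [560.0, -41.0, 28.0], [559.0, -43.0, 33.0], [558.0, -46.0, 35.0], [552.0, 47.0, 39.0], [550.0, 50.0, 35.0], [550.0, 47.0, 35.0], [550.0, 45.0, 35.0], [546.0, 50.0, 40.0], [547.0, 47.0, 38.0], [548.0, 45.0, 33.0], [545.0, 50.0, 33.0], [545.0, 47.0, 32.0]]
base 1176 [ 554.7 -269.3] [226.  111.4] 82.3 z [ 7.2 11.1 15.2]
strip 123 [ 550.8 -267.6] [168.4  16.5] 78.0 z [57.1 60.4 65.5]
above 279 [ 548.6 -264.8] [107.2  57.6] 77.3 z [ 71.1  85.8 114. ]
high 128 [ 548.6 -264.8] [107.2  57.6] 77.3 z [ 90.2 103.3 115.1]
[[551.0, -320.0, 91.0], [551.0, -314.0, 91.0], [549.0, -312.0, 81.0], [530.0, -309.0, 73.0], [552.0, -307.0, 99.0], [546.0, -304.0, 72.0], [578.0, -243.0, 113.0], [5
[... 1516 characters left out ...]
49.8 -262. ] [107.2  58.9] 76.3 z [ 72.9  89.9 115.8]
high 313 [ 550.2 -262.4] [106.3  59. ] 77.0 z [ 89.2 102.  116.5]
[[553.0, -318.0, 88.0], [533.0, -311.0, 74.0], [534.0, -308.0, 75.0], [550.0, -306.0, 70.0], [553.0, -304.0, 76.0], [532.0, -301.0, 74.0], [527.0, -298.0, 86.0], [583.0, -239.0, 114.0], [579.0, -234.0, 95.0], [541.0, -231.0, 87.0], [550.0, -230.0, 71.0], [583.0, -228.0, 99.0], [586.0, -227.0, 118.0], [548.0, -226.0, 76.0], [548.0, -224.0, 83.0], [587.0, -223.0, 108.0], [587.0, -222.0, 113.0], [548.0, -220.0, 83.0], [582.0, -219.0, 93.0], [559.0, -218.0, 80.0], [554.0, -216.0, 76.0], [549.0, -214.0, 82.0], [539.0, -213.0, 112.0], [555.0, -210.0, 71.0], [542.0, -208.0, 97.0]]
```

View pics/crop1.png

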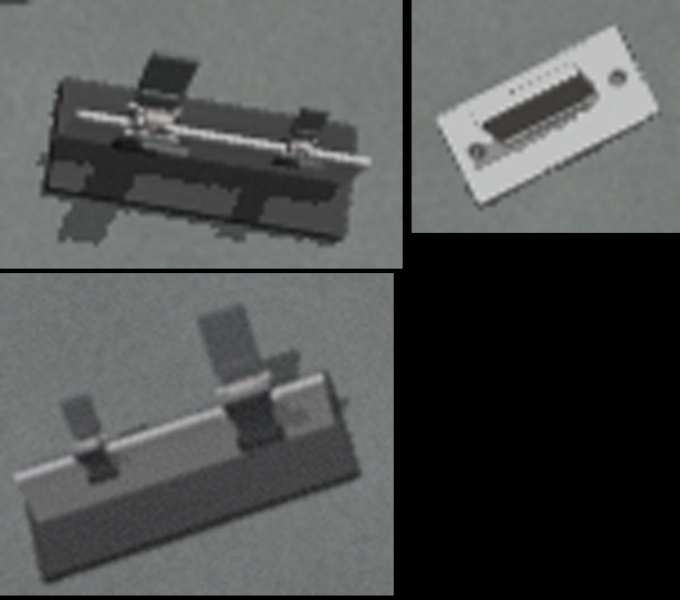

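The crop (picture 3) confirms the targets. The larger clip is at the +y end of the rail: crop (165,75) and (235,340), roughly twice the small one, tops at z≈115 against ≈91. The white plate with two holes is the carrier. Now the move helper.

```bash
cat >> h.py <<'E'
from scipy.spatial.transform import Rotation as Ro
def go(pos,ydeg):
    s=observe();R=Ro.from_euler('xyz',s['tool_rot']).as_matrix();y=np.degrees(np.arctan2(R[1,1],R[0,1]))
    t=R.T@(np.array(pos)-s['tool_pos'])/.04
    dy=(ydeg-y+90)%180-90
    print('t',round(s['time'],2),'pos',np.round(s['tool_pos'],4),'yaw_y',round(y,2),'down',np.round(R[:,0],3),'-> tx ty tz',np.round(t,3),'roll',round(-dy/10,3),'F',np.round(s['contact_force'],1),'open',round(s['opening'],4),'q6',round(s['qpos'][5],2))
E
python3 - <<'E'
from h import *
go([.5388,.3115,.14],25.5)
E
```

```text
t 0.1 pos [0.22   0.4764 0.2511] yaw_y 65.2 down [-0.001 -0.001 -1.   ] -> tx ty tz [ 2.777 -0.395  8.964] roll 3.97 F [ 0.3  0.2 -0.2] open 0.0918 q6 -0.15
```

```bash
python3 -m crank '[{"fingers":0.2,"tx":0.3,"ty":0,"tz":1.4,"roll":0.7},{"fingers":0.2,"tx":0.7,"ty":-0.1,"tz":2.8,"roll":1.4},{"fingers":0.2,"tx":1.1,"ty":-0.2,"tz":4.2,"roll":2.1},{"fingers":0.2,"tx":1.6,"ty":-0.3,"tz":5.6,"roll":2.8},{"fingers":0.2,"tx":2.0,"ty":-0.35,"tz":7.0,"roll":3.5},{"fingers":0.2,"tx":2.4,"ty":-0.4,"tz":8.2,"roll":3.97},{"fingers":0.2,"tx":2.78,"ty":-0.4,"tz":8.96,"roll":3.97},{"fingers":0.2,"tx":2.78,"ty":-0.4,"tz":8.96,"roll":3.97}]' 40; python3 - <<'E'
from h import *
p,d,c=cam('scene');save('s2.png',p[130:310,310:510].repeat(3,0).repeat(3,1))
go([.5388,.3115,.057],25.5)
E
```

```text
time: 1.1
tool_pos: [0.5396, 0.31, 0.1383]
tool_rot: [-1.568, 1.568, -2.697]
contact_force: [-0.5, -0.6, 0.5]
opening: 0.0552
t 1.15 pos [0.5387 0.311  0.1393] yaw_y 25.41 down [-0.002 -0.001 -1.   ] -> tx ty tz [ 2.058  0.012 -0.009] roll -0.009 F [ 0.1  0.7 -0. ] open 0.0553 q6 -0.04
```

View pics/s2.png

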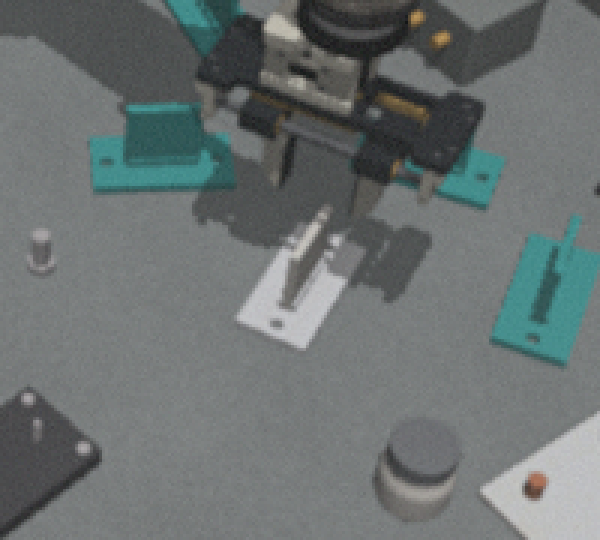

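Picture 4: the open fingers, at crop (275,165) and (360,195), stand either side of and above the panel (305,255). Descend and grip.

```bash
python3 -m crank '[{"fingers":0.2,"tx":0.8,"ty":0,"tz":0,"roll":0},{"fingers":0.2,"tx":1.6,"ty":0,"tz":0,"roll":0},{"fingers":0.2,"tx":2.0,"ty":0,"tz":0,"roll":0},{"fingers":-0.2,"tx":2.05,"ty":0,"tz":0,"roll":0},{"fingers":-0.8,"tx":2.05,"ty":0,"tz":0,"roll":0},{"fingers":-1,"tx":2.05,"ty":0,"tz":0,"roll":0},{"fingers":-1,"tx":2.05,"ty":0,"tz":0,"roll":0},{"fingers":-1,"tx":2.05,"ty":0,"tz":0,"roll":0}]' 40; python3 - <<'E'
from h import *
go([.5388,.3115,.14],25.5)
E
```

```text
time: 2.15
tool_pos: [0.539, 0.3118, 0.059]
tool_rot: [1.594, 1.57, 0.469]
contact_force: [-2.6, -0.7, 2.3]
opening: 0.01
t 2.15 pos [0.539  0.3118 0.059 ] yaw_y 25.5 down [ 0.001  0.    -1.   ] -> tx ty tz [-2.026 -0.006  0.004] roll -0.0 F [-2.6 -0.7  2.3] open 0.01 q6 -0.04
```

```bash
python3 -m crank '[{"fingers":-1,"tx":0,"ty":0,"tz":0,"roll":0},{"fingers":-1,"tx":0,"ty":0,"tz":0,"roll":0},{"fingers":-1,"tx":-0.4,"ty":0,"tz":0,"roll":0},{"fingers":-1,"tx":-0.9,"ty":0,"tz":0,"roll":0},{"fingers":-1,"tx":-1.4,"ty":0,"tz":0,"roll":0},{"fingers":-1,"tx":-1.7,"ty":0,"tz":0,"roll":0},{"fingers":-1,"tx":-1.8,"ty":0,"tz":0,"roll":0},{"fingers":-1,"tx":-1.8,"ty":0,"tz":0,"roll":0}]' 40; python3 - <<'E'
from h import *
go([.539+.0183,.3118-.309,.131],7.9)
E
```

```text
time: 3.15
tool_pos: [0.5386, 0.3117, 0.1303]
tool_rot: [-1.819, 1.57, -2.944]
contact_force: [0.1, 0.2, -2.7]
opening: 0.0078
t 3.15 pos [0.5386 0.3117 0.1303] yaw_y 25.5 down [-0. -0. -1.] -> tx ty tz [-0.016 -2.904  7.172] roll 1.76 F [ 0.1  0.2 -2.7] open 0.0078 q6 -0.04
```

```bash
python3 -m crank '[{"fingers":-1,"tx":0,"ty":-0.3,"tz":0.8,"roll":0.2},{"fingers":-1,"tx":0,"ty":-0.8,"tz":2.0,"roll":0.5},{"fingers":-1,"tx":0,"ty":-1.3,"tz":3.3,"roll":0.9},{"fingers":-1,"tx":0,"ty":-1.9,"tz":4.6,"roll":1.3},{"fingers":-1,"tx":0,"ty":-2.4,"tz":5.9,"roll":1.6},{"fingers":-1,"tx":0,"ty":-2.8,"tz":6.9,"roll":1.76},{"fingers":-1,"tx":0,"ty":-2.904,"tz":7.172,"roll":1.76},{"fingers":-1,"tx":0,"ty":-2.904,"tz":7.172,"roll":1.76}]' 40; python3 - <<'E'
from h import *
go([.5573,.0028,.131],7.9)
for n in('top','scene'):
    p,d,c=cam(n);np.savez(n+'3.npz',p=p,d=d)
    if n=='top': A=cv2.resize(p[190:280,280:390],None,fx=5,fy=5,interpolation=2)
    else: B=cv2.resize(p[190:340,240:380],None,fx=4,fy=4,interpolation=2)
save('s3.png',np.hstack([cv2.resize(A,(400,327)),cv2.resize(B,(305,327))]));
E
```

```text
time: 4.15
tool_pos: [0.5573, 0.0026, 0.13]
tool_rot: [-2.206, 1.57, 2.643]
contact_force: [-0.4, 0.6, -2.0]
opening: 0.0079
t 4.15 pos [0.5573 0.0026 0.13  ] yaw_y 7.83 down [-0.001  0.001 -1.   ] -> tx ty tz [-0.026  0.002 -0.005] roll -0.007 F [-0.4  0.6 -2. ] open 0.0079 q6 -0.27
```

View pics/s3.png

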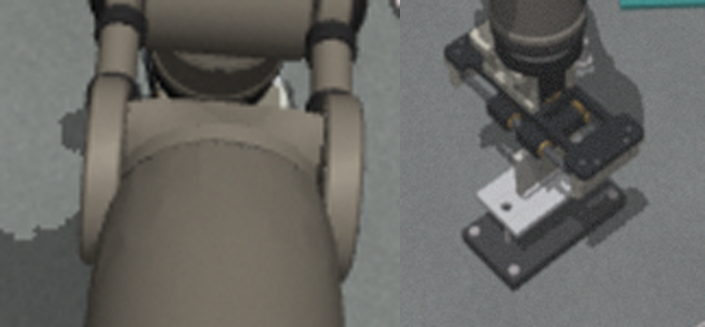

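Picture 5: top view blocked by the arm. In the scene view the plate hovers over the nest, with its near hole at about full-frame pixel (289,284) and a pin tip just below it. I'll compare hole and pin with rays from the same camera.

```bash
cat >> h.py <<'E'
def ray(c,u,v,z):
    f=240/np.tan(np.radians(c['vertical_fov'])/2);T=np.array(c['pose'])
    r=T[:3,:3]@np.array([(u-c['cx'])/f,(v-c['cy'])/f,1]);return T[:3,3]+r*(z-T[2,3])/r[2]
E
python3 - <<'E'
from h import *
c=get_calibration('scene')
p=np.load('scene1.npz')['p'];W=world(np.load('scene1.npz')['d'],c)
pins=[]
g=cv2.cvtColor(p,cv2.COLOR_RGB2GRAY).astype(float)
for (y0) in(49,-44):
    m=(W[...,2]>.026)&(W[...,2]<.055)&(abs(W[...,1]-y0/1000)<.012)&(abs(W[...,0]-.56)<.02);m[:250]=0
    vs,us=np.nonzero(m);print('pin px',us.min(),us.max(),vs.min(),vs.max(),us.mean())
    k=vs<=vs.min()+2;ut,vt=us[k].mean(),vs.min()+1.2
    P=ray(c,ut,vt,.040);pins.append(P);print(P.round(4))
    print(g[vs.min()-3:vs.max()+4,us.min()-3:us.max()+4].astype(int))
pins=np.array(pins);dv=pins[1]-pins[0];print('dist',np.linalg.norm(dv),'yaw',np.degrees(np.arctan2(dv[1],dv[0])),'mid',pins.mean(0))
p=np.load('scene3.npz')['p'];g=cv2.cvtColor(p,cv2.COLOR_RGB2GRAY)
m=((g>145)*255).astype(np.uint8)[240:320,260:340]
n,l,s,ce=cv2.connectedComponentsWithStats(m);print(s,ce)
print(g[276:294,280:298])
cs,h=cv2.findContours(m,cv2.RETR_CCOMP,cv2.CHAIN_APPROX_NONE)
b=max(cs,key=cv2.contourArea);print(cv2.approxPolyDP(b,3,True).reshape(-1,2)+[260,240])
E
```

```text
pin px 321 323 270 275 322.05882352941177
[0.5537 0.0489 0.04  ]
[[ 69  70  71  69  70  70  76  70  72]
 [ 73  74  74  72  74  67  68  70  71]
 [ 72  71  77  87  98  83  74  76  74]
 [ 73  73  84 119 134 112  82  73  71]
 [ 71  66  85 117 134 114  82  72  74]
 [ 73  71  75  99 115 102  77  73  76]
 [ 74  71  81  98 105  96  75  70  72]
 [ 75  72  76  90 103  99  76  73  71]
 [ 69  73  77  91 103  90  79  69  67]
 [ 69  67  74  88  93  88  71  75  76]
 [ 74  70  71  74  75  79  72  69  73]
 [ 75  73  72  72  73  70  71  76  73]]
pin px 287 290 289 299 288.7894736842105
[ 0.5539 -0.0382  0.04  ]
[[ 70  69  67  76  71  67  67  68  65  71]
 [ 70  73  70  71  77  73  74  74  72  68]
 [ 71  70  73  70  72  72  66  72  75  70]
 [ 74  74  74  71  74  69  75  73  74  71]
 [ 73  71  75  75  67  73  74  71  68  70]
 [ 69  72  71  70  77  68  69  75  73  77]
 [ 73  72  74  70  66  67  70  62  69  72]
 [ 72  70  64  73  80  86  77  73  72  76]
 [ 76  72  66  79 110 129  95  70  72  72]
 [ 73  74  69  86 123 141 108  75  71  72]
 [ 68  68  68  78 117 127 102  76  65  68]
 [ 67  71  73  81  99 107 
[... 1402 characters left out ...]
 [108 126 156 183 191 194 176 144 121 115 147 185 188 189 189 190 187 191]
 [ 80  88 118 157 184 194 193 182 178 177 183 189 191 187 187 189 191 191]
 [ 60  66  83 117 155 186 194 195 192 193 191 194 189 185 187 187 190 191]
 [ 67  58  60  85 122 161 185 196 192 191 190 189 182 188 191 188 189 190]
 [ 73  68  55  61  86 121 150 181 191 192 190 188 188 192 191 190 190 187]
 [ 75  71  63  58  59  83 116 142 178 190 184 190 192 190 189 191 191 191]
 [ 77  76  66  66  64  63  75 109 146 181 191 196 190 194 191 190 192 197]
 [ 76  77  75  74  68  55  56  74 115 150 183 191 193 192 191 194 190 182]]
[[290 267]
 [275 279]
 [294 296]
 [315 280]
 [310 276]
 [301 278]
 [303 274]
 [298 281]
 [294 280]]
```

```bash
python3 - <<'E'
from h import *
c=get_calibration('scene')
def cen(g,u0,u1,v0,v1,bg,sgn,thr=12):
    w=np.clip(sgn*(g[v0:v1,u0:u1].astype(float)-bg)-thr,0,None);v,u=np.mgrid[v0:v1,u0:u1];return (w*u).sum()/w.sum(),(w*v).sum()/w.sum()
g1=cv2.cvtColor(np.load('scene1.npz')['p'],cv2.COLOR_RGB2GRAY);g3=cv2.cvtColor(np.load('scene3.npz')['p'],cv2.COLOR_RGB2GRAY)
A=cen(g1,319,326,268,273,72,1,20);B=cen(g1,286,293,292,298,72,1,20);H=cen(g3,284,293,281,289,190,-1)
a=ray(c,*A,.0385);b=ray(c,*B,.0385);print(A,B,H,a.round(4),b.round(4),'dist',np.linalg.norm(a-b),'yaw',np.degrees(np.arctan2(*(a-b)[1::-1])),'mid',((a+b)/2).round(4))
s=observe();zt=s['tool_pos'][2]-.059+.008
h=ray(c,*H,zt);print('hole',h.round(4),'pin-hole',(b-h).round(4),zt)
# original holes, scene1 + top1, and pins in top1
p,d=np.load('scene1.npz').values()
for n in('scene','top'):
    z=np.load(n+'1.npz');cc=get_calibration(n);g=cv2.cvtColor(z['p'],cv2.COLOR_RGB2GRAY)
    box=(380,440,190,255) if n=='scene' else (188,252,220,272)
    u0,u1,v0,v1=box;rgb=z['p'][v0:v1,u0:u1].astype(int)
    gg=g[v0:v1,u0:u1];m=((gg>130)*255).astype(np.uint8)
    cs,_=cv2.findContours(m,cv2.RETR_EXTERNAL,cv2.CHAIN_APPROX_NONE);k=max(cs,key=cv2.contourArea)
    q=np.array([ray(cc,*(x[0]+[u0,v0]),.008)[:2]*1000 for x in k],np.float32)
    print(n,'plate',cv2.minAreaRect(q))
E
```

```text
(np.float64(321.96875), np.float64(270.72767857142856)) (np.float64(288.81274900398404), np.float64(295.2629482071713)) (np.float64(288.2861842105263), np.float64(284.5419407894737)) [0.5517 0.0502 0.0385] [ 0.5648 -0.0431  0.0385] dist 0.09418778144883287 yaw 97.98321691570429 mid [0.5583 0.0035 0.0385]
hole [ 0.5656 -0.0425  0.0792] pin-hole [-0.0008 -0.0006 -0.0407] 0.07915284542914983
scene plate ((533.0723876953125, 326.6464538574219), (62.33820724487305, 151.43601989746094), 25.228984832763672)
top plate ((537.4664306640625, 310.65948486328125), (61.321990966796875, 121.62313079833984), 25.36874008178711)
```

Pin spacing comes out at 94.2 mm (should be 94), yaw 98.0°, and pin minus hole is below 1 mm. Descend part way with that correction and check the force.

```bash
python3 -m crank '[{"fingers":-1,"tx":0.2,"ty":-0.02,"tz":0.01,"roll":-0.01},{"fingers":-1,"tx":0.45,"ty":-0.02,"tz":0.01,"roll":-0.01},{"fingers":-1,"tx":0.65,"ty":-0.02,"tz":0.01,"roll":-0.01},{"fingers":-1,"tx":0.75,"ty":-0.02,"tz":0.01,"roll":-0.01},{"fingers":-1,"tx":0.8,"ty":-0.02,"tz":0.01,"roll":-0.01},{"fingers":-1,"tx":0.85,"ty":-0.02,"tz":0.01,"roll":-0.01},{"fingers":-1,"tx":0.9,"ty":-0.02,"tz":0.01,"roll":-0.01},{"fingers":-1,"tx":0.9,"ty":-0.02,"tz":0.01,"roll":-0.01}]' 40; python3 - <<'E'
from h import *
go([.5567,.002,.079],7.98)
E
```

```text
time: 5.25
tool_pos: [0.5567, 0.0023, 0.0945]
tool_rot: [2.954, 1.571, 1.523]
contact_force: [0.6, -0.7, -2.9]
opening: 0.0079
t 5.25 pos [0.5567 0.0023 0.0945] yaw_y 8.0 down [ 0.  0. -1.] -> tx ty tz [ 0.387 -0.002  0.007] roll 0.002 F [ 0.6 -0.7 -2.9] open 0.0079 q6 -0.27
```

No resistance with the plate 4 mm below the tips, so the pins are in the holes. Lower to the nest.

```bash
python3 -m crank '[{"fingers":-1,"tx":0.08,"ty":0,"tz":0,"roll":0},{"fingers":-1,"tx":0.16,"ty":0,"tz":0,"roll":0},{"fingers":-1,"tx":0.24,"ty":0,"tz":0,"roll":0},{"fingers":-1,"tx":0.3,"ty":0,"tz":0,"roll":0},{"fingers":-1,"tx":0.35,"ty":0,"tz":0,"roll":0},{"fingers":-1,"tx":0.39,"ty":0,"tz":0,"roll":0},{"fingers":-1,"tx":0.41,"ty":0,"tz":0,"roll":0},{"fingers":-1,"tx":0.41,"ty":0,"tz":0,"roll":0}]' 40; python3 - <<'E'
from h import *
go([.5567,.002,.079],7.98)
E
```

```text
time: 6.25
tool_pos: [0.5568, 0.0024, 0.0788]
tool_rot: [1.402, 1.57, -0.029]
contact_force: [-2.1, 0.7, 5.7]
opening: 0.0076
t 6.25 pos [0.5568 0.0024 0.0788] yaw_y 8.01 down [ 0. -0. -1.] -> tx ty tz [-0.004 -0.003  0.009] roll 0.003 F [-2.1  0.7  5.7] open 0.0076 q6 -0.27
```

```bash
python3 -m crank '[{"fingers":-0.5,"tx":0,"ty":0,"tz":0,"roll":0},{"fingers":0,"tx":0,"ty":0,"tz":0,"roll":0},{"fingers":0.3,"tx":0,"ty":0,"tz":0,"roll":0},{"fingers":0.6,"tx":-0.3,"ty":0,"tz":0,"roll":0},{"fingers":1,"tx":-1.0,"ty":0,"tz":0,"roll":0},{"fingers":1,"tx":-2.0,"ty":0,"tz":0,"roll":0},{"fingers":1,"tx":-2.6,"ty":0,"tz":0,"roll":0},{"fingers":1,"tx":-2.6,"ty":0,"tz":0,"roll":0}]' 40; python3 - <<'E'
from h import *
go([.558,-.226,.185],-13)
# clip geometry from first pictures
for n,R in(('top',(392,480,195,252)),('scene',(140,245,290,384))):
    z=np.load(n+'1.npz');W=world(z['d'],get_calibration(n));u0,u1,v0,v1=R
    q=W[v0:v1,u0:u1].reshape(-1,3)*1000
    st=q[(q[:,2]>57)&(q[:,2]<66)];
    # strip only away from clips: y<-325, -290..-250, > -205
    y=st[:,1];k=(y<-325)|((y>-288)&(y<-250))|(y>-205)
    k&=abs(st[:,0]-(552+.23*(y+267)))<9
    f=np.polyfit(st[k,1],st[k,0],1);print(n,'strip x=f(y)',f,np.degrees(np.arctan(f[0])),'res',np.std(st[k,0]-np.polyval(f,st[k,1])),'yrange',st[k,1].min(),st[k,1].max())
    a=np.arctan(f[0]);ux=np.array([np.sin(a),np.cos(a)]);uy=np.array([-np.cos(a),np.sin(a)])
    h=q[(q[:,2]>85)&(q[:,2]<118)&(q[:,1]>-255)&(q[:,1]<-195)]
    s=h[:,:2]@ux;t=h[:,:2]@uy-np.array([np.polyval(f,-226),-226])@uy
    print('along pct',np.percentile(s,[1,5,50,95,99]),'across',np.percentile(t,[1,5,95,99]),'ztop',np.percentile(h[:,2],[95,99]))
    for sg in(1,-1):
        kk=t*sg>5; print(sg,kk.sum(),'along',np.percentile(s[kk],[2,50,98]) if kk.sum()>5 else '')
    print('axes: clip s->', 'world at s mid: ', [ (np.polyval(f,yy),yy) for yy in(-230,-226,-222)], [np.array([np.polyval(f,yy),yy])@ux for yy in(-230,-226,-222)])
E
```

```text
time: 7.25
tool_pos: [0.558, 0.0022, 0.1847]
tool_rot: [1.314, 1.565, -0.117]
contact_force: [-0.2, -0.7, -0.5]
opening: 0.0834
t 7.25 pos [0.558  0.0022 0.1847] yaw_y 8.01 down [ 0.005 -0.001 -1.   ] -> tx ty tz [-3.00e-03 -7.94e-01  5.65e+00] roll 2.101 F [-0.2 -0.7 -0.5] open 0.0834 q6 -0.27
top strip x=f(y) [2.27055873e-01 6.07762360e+02] 12.792450924827882 res 1.590809357762817 yrange -349.33141127213594 -184.82439980935155
along pct [-109.15133112 -108.48151178  -96.00922424  -83.84938562  -83.19677382] across [-29.33003009 -28.26642414  25.88438306  27.74058989] ztop [115.34461403 116.81871433]
1 24 along [-108.51957373  -94.60803324  -83.23792826]
-1 90 along [-109.13081055  -96.24126442  -83.51211573]
axes: clip s-> world at s mid:  [(np.float64(555.5395091815021), -230), (np.float64(556.4477326728104), -226), (np.float64(557.3559561641187), -222)] [np.float64(-101.28349759609618), np.float64(-97.18168459326876), np.float64(-93.07987159044133)]
scene strip x=f(y) [2.31903088e-01 6.11972024e+02] 13.056281924446267 res 1.9046712250310187 yrange -347.70223158036913 -182.70719513680325
along pct [-104.06108956 -102.90534844  -91.18647009  -79.51778746  -78.4618432 ] across [-28.35481878 -26.52034793  26.7380699   28.91445146] ztop [116.24990856 117.67529535]
1 200 along [-103.58998115  -91.39311194  -78.7707932 ]
-1 87 along [-103.43589697  -90.85051424  -78.78841437]
axes: clip s-> world at s mid:  [(np.float64(558.6343133728985), -230), (np.float64(559.5619257249648), -226), (np.float64(560.4895380770309), -222)] [np.float64(-97.85418168432561), np.float64(-93.74803206750622), np.float64(-89.6418824506869)]
```

```bash
python3 -m crank '[{"fingers":1,"tx":0,"ty":-0.1,"tz":0.6,"roll":0.3},{"fingers":1,"tx":0,"ty":-0.3,"tz":1.7,"roll":0.7},{"fingers":1,"tx":0,"ty":-0.5,"tz":3.0,"roll":1.2},{"fingers":1,"tx":0,"ty":-0.65,"tz":4.2,"roll":1.6},{"fingers":1,"tx":0,"ty":-0.75,"tz":5.2,"roll":1.9},{"fingers":1,"tx":0,"ty":-0.78,"tz":5.61,"roll":2.1},{"fingers":1,"tx":0,"ty":-0.78,"tz":5.61,"roll":2.1},{"fingers":1,"tx":0,"ty":-0.78,"tz":5.61,"roll":2.1}]' 40; python3 - <<'E'
from h import *
go([.5584,-.2242,.106],-12.9)
for n in('top','scene'):
    p,d,c=cam(n);np.savez(n+'4.npz',p=p,d=d);W=world(d,c)
    if n=='top':
        A=p[185:265,290:400]
    else: B=p[210:390,120:360]
    m=(abs(W[...,0]-.557)<.06)&(abs(W[...,1])<.075)&(W[...,2]>.08-.006)&(W[...,2]<.1)
    q=W[m]*1000
    if len(q)>20: r=cv2.minAreaRect(q[:,:2].astype(np.float32));print(n,len(q),r,np.percentile(q[:,2],[5,50,95,99]))
    m=(abs(W[...,0]-.557)<.06)&(abs(W[...,1])<.075)&(p.min(-1)>140)&(W[...,2]<.035);print('plate z',np.percentile(W[m][:,2],[5,25,50,75,95]))
save('s4.png',np.hstack([cv2.resize(A,(380,276),interpolation=2),cv2.resize(B,(400,300),interpolation=2)[:276]]))
E
```

```text
time: 8.25
tool_pos: [0.557, -0.2227, 0.1818]
tool_rot: [-2.294, 1.57, 2.193]
contact_force: [-0.5, -0.5, -0.1]
opening: 0.0917
t 8.25 pos [ 0.557  -0.2227  0.1818] yaw_y -12.9 down [-0.001  0.001 -1.   ] -> tx ty tz [1.894 0.044 0.03 ] roll 0.0 F [-0.5 -0.5 -0.1] open 0.0917 q6 -0.28
top 110 ((555.4967651367188, 1.6390552520751953), (9.441736221313477, 62.60493850708008), 7.814680576324463) [75.91654519 87.70686377 91.99801977 92.78158932]
plate z [0.02160403 0.02520294 0.0269929  0.02880175 0.03113536]
scene 215 ((559.40966796875, 3.0329933166503906), (10.538613319396973, 64.8419189453125), 8.898786544799805) [75.16670937 88.03891296 93.08019075 94.46615784]
plate z [0.02395862 0.02765916 0.02905326 0.03065819 0.03295416]
```

View pics/s4.png

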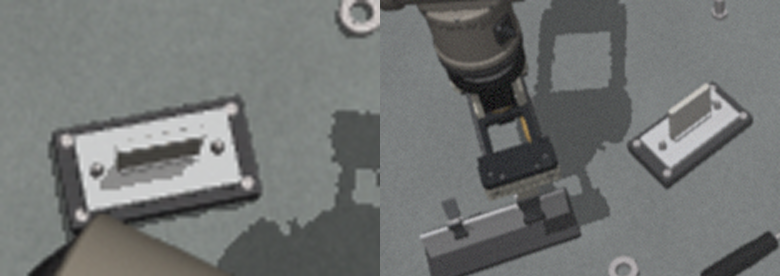

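Picture 6: the carrier sits flush on the nest, left crop (155,155): plate top at z≈28 mm as expected, pins in the holes at (97,170) and (217,147). The gripper is above the larger clip (right crop (520,180)). Descend and squeeze.

```bash
python3 -m crank '[{"fingers":1,"tx":0.5,"ty":0.04,"tz":0.03,"roll":0},{"fingers":1,"tx":1.1,"ty":0.04,"tz":0.03,"roll":0},{"fingers":1,"tx":1.6,"ty":0.04,"tz":0.03,"roll":0},{"fingers":1,"tx":1.85,"ty":0.04,"tz":0.03,"roll":0},{"fingers":1,"tx":1.9,"ty":0.04,"tz":0.03,"roll":0},{"fingers":0.5,"tx":1.9,"ty":0.04,"tz":0.03,"roll":0},{"fingers":0.2,"tx":1.9,"ty":0.04,"tz":0.03,"roll":0},{"fingers":0,"tx":1.9,"ty":0.04,"tz":0.03,"roll":0}]' 30; python3 - <<'E'
from h import *
go([.5584,-.2242,.106],-12.9)
E
```

```text
time: 9.35
tool_pos: [0.5586, -0.2259, 0.1067]
tool_rot: [1.348, 1.57, -0.45]
contact_force: [0.2, 0.1, 0.4]
opening: 0.0663
t 9.35 pos [ 0.5586 -0.2259  0.1067] yaw_y -13.0 down [ 0.001 -0.    -1.   ] -> tx ty tz [ 0.017 -0.015 -0.041] roll -0.01 F [0.2 0.1 0.4] open 0.0663 q6 -0.28
```

```bash
python3 -m crank '[{"fingers":-0.1,"tx":0,"ty":0,"tz":0,"roll":0},{"fingers":-0.3,"tx":0,"ty":0,"tz":0,"roll":0},{"fingers":-0.5,"tx":0,"ty":0,"tz":0,"roll":0},{"fingers":-0.7,"tx":0,"ty":0,"tz":0,"roll":0},{"fingers":-1,"tx":0,"ty":0,"tz":0,"roll":0},{"fingers":-1,"tx":0,"ty":0,"tz":0,"roll":0},{"fingers":-1,"tx":0,"ty":0,"tz":0,"roll":0},{"fingers":-1,"tx":0,"ty":0,"tz":0,"roll":0}]' 30; python3 - <<'E'
from h import *
go([.5584,-.2242,.106],-12.9)
E
```

```text
time: 10.35
tool_pos: [0.559, -0.2263, 0.1082]
tool_rot: [1.211, 1.568, -0.587]
contact_force: [-3.1, 0.1, 11.8]
opening: 0.0275
t 10.35 pos [ 0.559  -0.2263  0.1082] yaw_y -13.0 down [ 0.003 -0.002 -1.   ] -> tx ty tz [ 0.056 -0.028 -0.048] roll -0.01 F [-3.1  0.1 11.8] open 0.0275 q6 -0.28
```

```bash
python3 -m crank '[{"fingers":-1,"tx":-0.1,"ty":0,"tz":0,"roll":0},{"fingers":-1,"tx":-0.3,"ty":0,"tz":0,"roll":0},{"fingers":-1,"tx":-0.7,"ty":0,"tz":0,"roll":0},{"fingers":-1,"tx":-1.2,"ty":0,"tz":0,"roll":0},{"fingers":-1,"tx":-1.8,"ty":0,"tz":0,"roll":0},{"fingers":-1,"tx":-2.2,"ty":0,"tz":0,"roll":0},{"fingers":-1,"tx":-2.4,"ty":0,"tz":0,"roll":0},{"fingers":-1,"tx":-2.4,"ty":0,"tz":0,"roll":0}]' 30; python3 - <<'E'
from h import *
go([.5572,.0023,.203],8.0)
p,d,c=cam('scene');np.savez('scene5.npz',p=p,d=d);save('s5.png',cv2.resize(p[210:390,100:340],None,fx=3,fy=3,interpolation=2))
E
```

```text
time: 11.35
tool_pos: [0.5585, -0.2258, 0.2024]
tool_rot: [1.482, 1.57, -0.316]
contact_force: [-0.2, 0.1, -1.0]
opening: 0.0272
t 11.35 pos [ 0.5585 -0.2258  0.2024] yaw_y -13.0 down [ 0.001 -0.    -1.   ] -> tx ty tz [-0.016 -1.313 -5.549] roll -2.1 F [-0.2  0.1 -1. ] open 0.0272 q6 -0.28
```

View pics/s5.png

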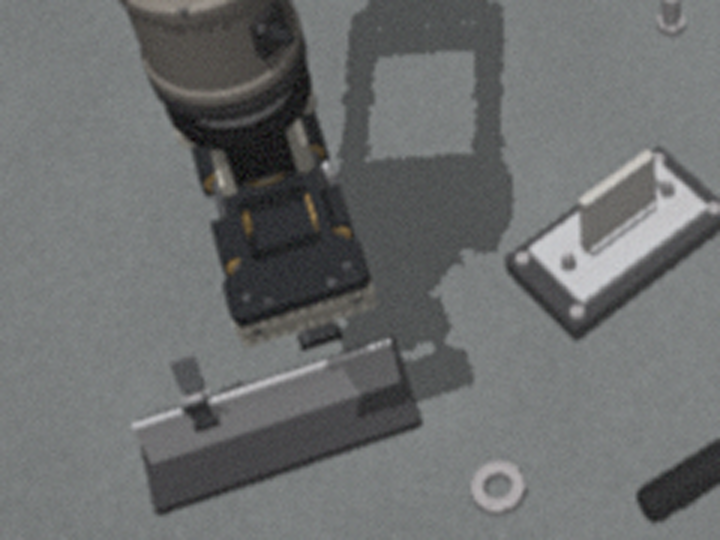

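Picture 7: the clip is off the rail and held. One dark jaw shows below the gripper at crop (320,335), the strip is bare there and the small clip is untouched. Swing over the panel.

```bash
python3 -m crank '[{"fingers":-1,"tx":0,"ty":-0.15,"tz":-0.6,"roll":-0.3},{"fingers":-1,"tx":0,"ty":-0.4,"tz":-1.6,"roll":-0.6},{"fingers":-1,"tx":0,"ty":-0.65,"tz":-2.7,"roll":-1.0},{"fingers":-1,"tx":0,"ty":-0.9,"tz":-3.8,"roll":-1.4},{"fingers":-1,"tx":0,"ty":-1.15,"tz":-4.8,"roll":-1.8},{"fingers":-1,"tx":0,"ty":-1.3,"tz":-5.4,"roll":-2.1},{"fingers":-1,"tx":0,"ty":-1.31,"tz":-5.51,"roll":-2.1},{"fingers":-1,"tx":0,"ty":-1.31,"tz":-5.51,"roll":-2.1}]' 30; python3 - <<'E'
from h import *
go([.5572,.0007,.171],8.0)
p,d,c=cam('scene');np.savez('scene6.npz',p=p,d=d);save('s6.png',cv2.resize(p[190:340,230:390],None,fx=4,fy=4,interpolation=2))
E
```

```text
time: 12.4
tool_pos: [0.5566, 0.0011, 0.2018]
tool_rot: [-1.626, 1.57, -3.057]
contact_force: [-0.1, -0.1, -0.6]
opening: 0.0274
t 12.4 pos [0.5566 0.0011 0.2018] yaw_y 8.04 down [-0.001 -0.    -1.   ] -> tx ty tz [0.77  0.013 0.012] roll 0.004 F [-0.1 -0.1 -0.6] open 0.0274 q6 -0.28
```

View pics/s6.png

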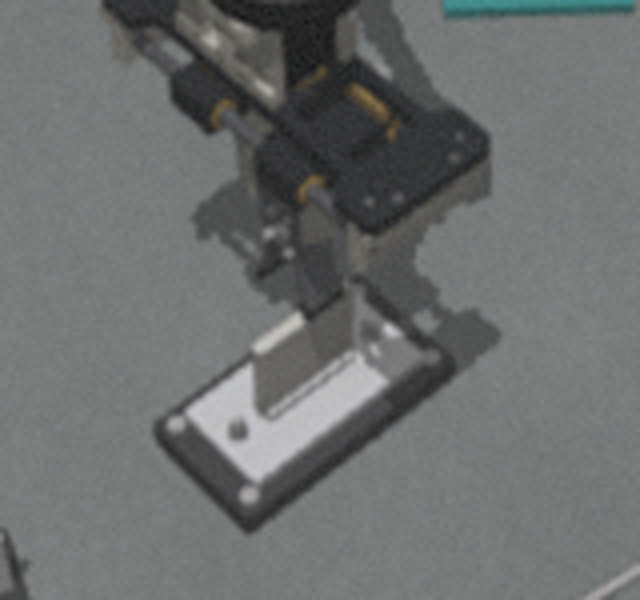

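Picture 8: the clip hangs open above the panel: hub about (270,232), near jaw (320,290), far jaw (270,275). The near jaw projects above the panel's edge, which runs from (255,345) to (350,285). Before lowering I measure the clip against the panel in this camera.

```bash
python3 - <<'E'
from h import *
c=get_calibration('scene');z=np.load('scene6.npz');W=world(z['d'],c)*1000;p=z['p'];g=cv2.cvtColor(p,cv2.COLOR_RGB2GRAY)
a=np.radians(98);ex=np.array([np.cos(a),np.sin(a)]);ey=np.array([-np.sin(a),np.cos(a)])
o=np.array([559.4,3.0])
v0,v1,u0,u1=235,275,285,330
q=W[v0:v1,u0:u1].reshape(-1,3);gg=g[v0:v1,u0:u1].ravel()
k=(q[:,2]>105)&(q[:,2]<178)&(abs((q[:,:2]-o)@ey)<40)&(abs((q[:,:2]-o)@ex)<30);q=q[k]
s=(q[:,:2]-o)@ex;t=(q[:,:2]-o)@ey
for lo in range(105,175,10):
    k=(q[:,2]>=lo)&(q[:,2]<lo+10)
    for nm,kk in(('+x side',k&(t<0)),('-x side',k&(t>0))):
        if kk.sum()>4: print(lo,nm,kk.sum(),'s',np.percentile(s[kk],[5,50,95]).round(1),'t',np.percentile(t[kk],[5,50,95]).round(1))
print('zmin',np.percentile(q[:,2],[1,5]))
E
```

```text
115 +x side 37 s [-10.8   0.6  13.8] t [-18.8 -16.6 -13.8]
115 -x side 9 s [-12.   -6.3   2. ] t [15.8 16.7 18.6]
125 +x side 38 s [-10.4  -0.7  10.1] t [-17.2 -14.9 -13. ]
125 -x side 15 s [-12.3  -6.7   0.3] t [13.7 15.2 18.1]
135 +x side 40 s [-10.    2.5  11.5] t [-15.2 -13.   -9.9]
135 -x side 11 s [-10.8  -8.5  -3.3] t [12.3 12.7 13.6]
145 +x side 39 s [-10.   -0.8  10.9] t [-13.2 -10.6  -8. ]
145 -x side 6 s [-10.6  -9.   -8. ] t [ 8.9 11.2 14.4]
155 +x side 29 s [-13.3  -7.4   7.4] t [-12.9 -10.3  -3. ]
155 -x side 15 s [-14.2  -9.9  -8.1] t [ 2.2  7.  10.6]
165 +x side 11 s [-13.1  -9.2  -6.6] t [-12.7 -11.2  -3.8]
165 -x side 30 s [-10.6  -7.2  -0.6] t [ 1.7  7.7 12.1]
zmin [115.99108536 118.97870297]
```

The clip is centred: along the edge -10…+12 mm (width 26), across ±16.6 mm, jaw tips at z≈116. Lower it 50 mm.

```bash
python3 -m crank '[{"fingers":-1,"tx":0.2,"ty":0.01,"tz":0,"roll":0},{"fingers":-1,"tx":0.4,"ty":0.01,"tz":0,"roll":0},{"fingers":-1,"tx":0.6,"ty":0.01,"tz":0,"roll":0},{"fingers":-1,"tx":0.85,"ty":0.01,"tz":0,"roll":0},{"fingers":-1,"tx":1.05,"ty":0.01,"tz":0,"roll":0},{"fingers":-1,"tx":1.2,"ty":0.01,"tz":0,"roll":0},{"fingers":-1,"tx":1.26,"ty":0.01,"tz":0,"roll":0},{"fingers":-1,"tx":1.26,"ty":0.01,"tz":0,"roll":0}]' 30; python3 - <<'E'
from h import *
go([.5572,.0007,.151],8.0)
p,d,c=cam('scene');W=world(d,c)*1000;save('s7.png',cv2.resize(p[200:340,235:395],None,fx=4,fy=4,interpolation=2))
a=np.radians(98);ex=np.array([np.cos(a),np.sin(a)]);ey=np.array([-np.sin(a),np.cos(a)]);o=np.array([559.4,3.0])
q=W[250:300,285:335].reshape(-1,3);s=(q[:,:2]-o)@ex;t=(q[:,:2]-o)@ey
for lo in range(60,130,10):
    k=(q[:,2]>=lo)&(q[:,2]<lo+10)&(abs(s)<33)&(abs(t)<25)
    for nm,kk in(('panel/hub',k&(abs(t)<7)),('near',k&(t<-7)),('far',k&(t>7))):
        if kk.sum()>4: print(lo,nm,kk.sum(),'s',np.percentile(s[kk],[5,50,95]).round(1),'t',np.percentile(t[kk],[5,50,95]).round(1))
E
```

```text
time: 13.45
tool_pos: [0.5573, 0.0009, 0.1517]
tool_rot: [2.354, 1.571, 0.923]
contact_force: [-0.3, 0.5, -0.4]
opening: 0.0274
t 13.45 pos [0.5573 0.0009 0.1517] yaw_y 8.01 down [ 0.  0. -1.] -> tx ty tz [ 0.018 -0.004  0.004] roll 0.001 F [-0.3  0.5 -0.4] open 0.0274 q6 -0.28
60 panel/hub 44 s [-31.1 -15.5  26.5] t [-4.5 -2.5  1.3]
60 near 19 s [-10.8  -2.7  12.3] t [-20.1 -17.9 -16.2]
70 panel/hub 40 s [-31.2 -15.5  27.3] t [-4.2 -2.6  2.4]
70 near 40 s [-11.   -1.1  11.5] t [-18.3 -16.6 -13.9]
70 far 12 s [-11.8  -8.8   0.3] t [13.6 15.6 18.6]
80 panel/hub 54 s [-31.7 -15.8  24.5] t [-4.6 -2.6  4.2]
80 near 33 s [-9.6  0.4 10.9] t [-15.7 -15.  -11.6]
80 far 10 s [-9.9 -7.4 -0.7] t [11.7 13.5 15.6]
90 panel/hub 33 s [-31.1 -19.2   3.7] t [-3.2 -0.3  3.7]
90 near 36 s [-10.   -0.3  10.7] t [-14.7 -12.7 -10.3]
90 far 8 s [-11.1  -9.1  -5.3] t [ 9.1 11.5 15. ]
100 panel/hub 6 s [-11.4  -9.   -7.9] t [-4.1  0.9  3.4]
100 near 24 s [-9.7 -1.6 10.2] t [-13.2 -10.9  -8.5]
100 far 5 s [-10.1  -9.4  -8.6] t [ 7.6  9.9 13.2]
110 panel/hub 14 s [-12.6  -9.2  -7.1] t [-6.3  1.2  6.6]
110 near 13 s [-12.3  -9.   -1.7] t [-13.1 -11.   -8.2]
110 far 11 s [-13.9 -10.2  -3.1] t [ 7.3  8.1 11.4]
120 panel/hub 9 s [-8.5 -5.8 -2.1] t [1.9 6.1 6.9]
120 near 7 s [-13.  -10.4  -8.5] t [-13.7 -12.9 -10. ]
120 far 17 s [-12.6  -8.2  -3.5] t [ 7.6  9.6 11.7]
```

View pics/s7.png

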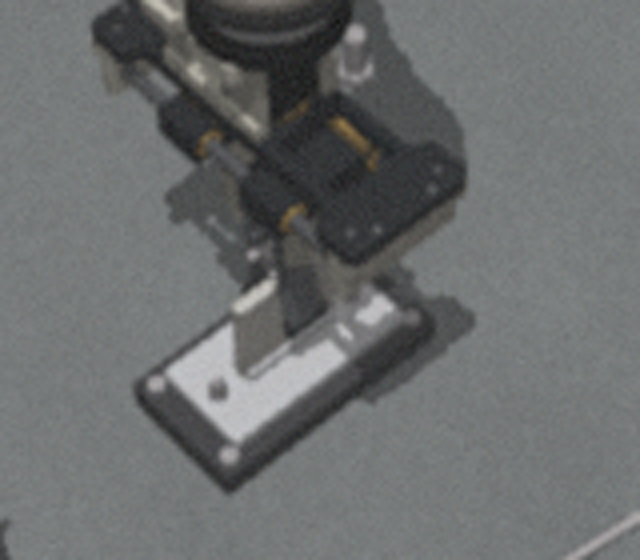

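Picture 9: the clip is astride the panel, the near jaw at (300,300) in front, hub about (255,255) above the edge. Contact force is about 0. Handing in.

```bash
python3 -c "
from cell import *
s=observe();print(s['time'],s['contact_force'],s['opening']);hand_in()"
```

```text
13.5 [ 0.56334881  0.02610573 -0.74294915] 0.027884215918362442
the job is handed in; nothing more can be done
```

The job is done and handed in at 13.5 s, with the carrier seated on the nest and the larger clip held open astride the panel. `hand_in()` gives no verdict, so this rests on my own checks.

- **Carrier:** I lowered it over the two pins without resistance, let go, and checked it from both cameras. The plate's top was at 27 mm (top camera) and 29 mm (scene camera), against 28 mm when flush. The panel's top was at about 90 mm.
- **Clip:** I squeezed it to the stop (fingers 27.5 mm apart, 30 N grip), lifted it off the rail and lowered it over the panel's middle.
    - **Position:** It is centred along the edge within about 1 mm, and the tool's yaw is 8.0°, in line with the panel.
    - **Jaws:** The outer faces measure about −16.6 and +15.6 mm either side of the panel. The tips are about 25 mm below the edge.
    - **Clearance:** The hub is about 15 mm above the edge, and the contact force was below 1 N, so nothing seems to be touching.
- **Disagreements:** The two cameras differ by about 3 mm, and I used the midpoint. When I first squeezed the clip, the force reading rose to 12 N upward, and it was gone once the clip came off the rail.
- **Loose parts:** I did not touch any of them, but I made no separate check that they are unmoved.

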